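Settle the rocking corner of a levelling plate

TASK

One corner of the aluminium levelling plate rocks. With closed fingertips, press down on the plate's corners one after another until you find the corner that dips, then press that corner's orange shim down flat with the plate. Leave the other three shims standing, do not lift or shift the plate, and leave the dental cast and everything else where it is.

Things in the scene. Friction and masses are not known exactly. Their poses are not given: they have to be found in the camera images.
- plinth: fixed dark plinth under the plate, 250 x 290 x 34 mm high at its small edge stops. Origin on the table under the plate's centre; x and y along the plate's sides at the start, z up. It hides the plate's four feet.
- plate: bare aluminium levelling plate, 220 mm (its x) x 260 mm (its y) x 12 mm, 1.2 to 1.8 kg, lying loose on four hidden feet, its top 42 mm above the table; a dark turntable 84 mm across and 10 mm high stands in its middle. Origin at the centre of its underside, z up.
- cast: small yellow stone dental cast, 48 x 50 x 23 mm, standing loose on the turntable; leave it there. Origin at the centre of its underside.
- corner_a (a point): plate top, far left (+x, +y) corner in the plate's frame, centre of a dark ring mark 18 mm across, 20 mm in from both edges: where to press. A firm corner gives under 1 mm at 15 N; the rocking one, a different one each time and not to be told by eye, gives from about 8 N, goes down about 3 mm by 12 N, and springs back. Its orange shim lies 32 mm inward along both x and y.
- shim_a_top (a point): centre of the top of the orange shim of corner_a: a 16 mm square tab that stands 9 mm above the plate's top at the start and is level with it when pressed flat.
- shim_a (a joint): how far the orange shim of corner_a is pressed down: 0 m = standing 9 mm proud, 0.009 m = flat, level with the plate's top. Moves under about 8 N and stays where left (nothing springs it up). At the rocking corner it goes down flat and fills the gap underneath, so the corner no longer rocks; at a firm corner it jams 3 to 4 mm down and stays so, and forcing it only lifts the plate.
- corner_b (a point): plate top, far right (+x, -y) corner in the plate's frame, centre of a dark ring mark 18 mm across, 20 mm in from both edges: where to press. A firm corner gives under 1 mm at 15 N; the rocking one, a different one each time and not to be told by eye, gives from about 8 N, goes down about 3 mm by 12 N, and springs back. Its orange shim lies 32 mm inward along both x and y.
- shim_b_top (a point): centre of the top of the orange shim of corner_b: a 16 mm square tab that stands 9 mm above the plate's top at the start and is level with it when pressed flat.
- shim_b (a joint): how far the orange shim of corner_b is pressed down: 0 m = standing 9 mm proud, 0.009 m = flat, level with the plate's top. Moves under about 8 N and stays where left (nothing springs it up). At the rocking corner it goes down flat and fills the gap underneath, so the corner no longer rocks; at a firm corner it jams 3 to 4 mm down and stays so, and forcing it only lifts the plate.
- corner_c (a point): plate top, near right (-x, -y) corner in the plate's frame, centre of a dark ring mark 18 mm across, 20 mm in from both edges: where to press. A firm corner gives under 1 mm at 15 N; the rocking one, a different one each time and not to be told by eye, gives from about 8 N, goes down about 3 mm by 12 N, and springs back. Its orange shim lies 32 mm inward along both x and y.
- shim_c_top (a point): centre of the top of the orange shim of corner_c: a 16 mm square tab that stands 9 mm above the plate's top at the start and is level with it when pressed flat.
- shim_c (a joint): how far the orange shim of corner_c is pressed down: 0 m = standing 9 mm proud, 0.009 m = flat, level with the plate's top. Moves under about 8 N and stays where left (nothing springs it up). At the rocking corner it goes down flat and fills the gap underneath, so the corner no longer rocks; at a firm corner it jams 3 to 4 mm down and stays so, and forcing it only lifts the plate.
- corner_d (a point): plate top, near left (-x, +y) corner in the plate's frame, centre of a dark ring mark 18 mm across, 20 mm in from both edges: where to press. A firm corner gives under 1 mm at 15 N; the rocking one, a different one each time and not to be told by eye, gives from about 8 N, goes down about 3 mm by 12 N, and springs back. Its orange shim lies 32 mm inward along both x and y.
- shim_d_top (a point): centre of the top of the orange shim of corner_d: a 16 mm square tab that stands 9 mm above the plate's top at the start and is level with it when pressed flat.
- shim_d (a joint): how far the orange shim of corner_d is pressed down: 0 m = standing 9 mm proud, 0.009 m = flat, level with the plate's top. Moves under about 8 N and stays where left (nothing springs it up). At the rocking corner it goes down flat and fills the gap underneath, so the corner no longer rocks; at a firm corner it jams 3 to 4 mm down and stays so, and forcing it only lifts the plate.
- driver: screwdriver lying on the table, 150 mm long, under 35 mm high; a bystander, leave alone. Origin at its underside, near mid-length.
- jar: amber glass jar, 44 mm across, 60 mm high; a bystander, leave alone. Origin at its underside.
- wheel: blue polishing wheel lying flat, 52 mm across, 14 mm high; a bystander, leave alone. Origin at its underside.
- cast2: second yellow stone cast on the table, 50 x 55 x 24 mm; a bystander, leave alone. Origin at its underside.
Things that resemble listed ones, but are neither listed nor needed, are in the scene too. Leave any red or turquoise look-alike of the cast alone.

How it is judged:
By the outcome, as a careful person would: the job done as asked, in the order asked, and still so for the second after the job is handed in, with the robot touching nothing.
It also fails if it takes over 51 s, if anything falls off the work surface, if the arm or the gripper's body presses on something with over 40 N, if the wrist force passes 120 N, or if a joint passes its speed limit or range.

ROBOT

A 7-joint arm with a two-finger parallel gripper is mounted at the origin on the work surface. World frame = base frame: x ahead of the robot, y to its left, z up, the work surface at z = 0. Lengths are in mm, angles in rad, forces in N, time in s.
With the tool pointing down it reaches from about 425 to 875 mm from the base axis. Payload 8.4 kg.
Tool frame: the origin (TCP) lies midway between the tips of the shut fingers; the grasp point (between the pads) lies ctrl.grip_point_offset behind it (ctrl.grip_point_offset is the distance from the TCP to the grasp point, in mm); x points along the fingers, y is the direction in which the jaws open and shut, and the axes are right-handed (so a half turn about x gives the same grasp; the last joint's range is limited). The gripper opens to 85 mm and grips with 20 to 120 N. Pads are 22 mm wide; open, the fingers measure 114 mm over their backs; the gripper's body (76 mm by 85 mm) begins 54 mm behind the grasp point. The pads swing forward as they close: fully open they stand 13 mm farther back than shut.
Start: joints at [-1.43, 0.333, 0.04, 1.465, -0.013, 1.343, -0.059], TCP at [154.384, 631.371, 231.308] pointing down, gripper open.
Joint ranges: [-2.58, 2.58], [-0.38, 2.09], [-1.3, 1.39], [0.25, 2.4], [-1.5, 4.64], [0.08, 2.09], [-2.65, 2.65]. Speed limits (rad/s): [2.22, 2.22, 2.79, 2.79, 3.14, 3.14, 3.14].

INTERFACE

Orientations are given as a 3x3 rotation matrix whose columns are the frame's x, y, z axes.
In Python, from workcell import ctrl gives the robot as it stands.
- The arm moves only by the tool jog_arm, never from a script. Its argument "targets" is one flat list of numbers, 7 for each row, row after row: the turn, a rotation vector about the tool's x, y, z in rad, then the shift along the tool's x, y, z in mm, then the finger opening in mm, from 0 to 85.4. A call has exactly 10 rows; each row shifts and turns the pose as measured when the row begins, along the tool's axes as they then stand; what a row does not reach is not made up. A row lasts 1/12 s, in which the tool goes at most 41.7 mm and 7.16 degrees, less where a joint would pass 70% of its speed; a pose out of reach is approached as far as the arm can. A call with a gripper value outside its range is refused whole. The fingers move at their own pace and stop on an object; "newtons" is the grip in N (left out, the last holds). Time passes only in rows, so rows that do not move let the fingers close, or fill a call up. It gives the time, the measured TCP pose, the force and the opening at its end, in the units of the state.
- ctrl.state(): the state, without advancing time (a new reading comes with each control period).
- ctrl.grab_frame(name): name is "scene" or "side" or "wrist"; returns (picture, depth): 384x512x3 uint8, blue, green, red; 384x512 float32, mm along the optical axis (not along the pixel's ray), 0 where there is no reading.
- ctrl.camera_params(name): a dict with "fx", "fy", "cx", "cy" (pixels), "R" (3x3) and "t" (3): a world point X has camera coordinates R X + t. Camera axes: x right, y down, z forward; pixel columns grow to the right and rows downward; lengths in mm; the calibration is good to about 2 mm. The wrist camera is an equidistant fisheye: a pixel r from the principal point sees the ray r / f radians off the axis. A picture is of the moment at which its call begins: read the wrist's pose just before it. camera_params takes no time and is no camera call; for the wrist camera it gives the pose at the moment of the call.
- ctrl.job_done(): hands the job in, once; it reports no verdict.
Trained networks look in the newest picture that a camera, given by its name, has taken for a name from the list of things; names that differ only in an ending like _2 or _b are one class to them, and where a whole thing is asked for, a point or a joint stands for the part that bears it (a point fixed in the world has none). Each returns a list of dicts, best first, with "score" (0 to 1); they miss things now and then, are a little off and sometimes report something else, mostly with a low value. They report only what shows in the picture. A call takes as long as a camera call. They do not tell look-alikes from the thing itself.
- ctrl.find_in(camera, target): "location" ([x, y, z] in mm, in the coordinates of the camera as it stood for that picture, good to about 4 mm: the middle of the surface that is visible of it).
- ctrl.tip_of(camera, target): "location" ([x, y, z] in mm, in the coordinates of the camera as it stood for that picture, good to about 4 mm: a listed point, or the origin of a listed thing).
The state is a dict: "time_s": time; "joint_pos": joint angles; "qvel": joint speeds; "joint_torque": joint torques, N m; "tcp_pos": TCP position; "eef_rot": TCP orientation; "contact_force": force on the tool from outside, world axes, zero at the start; "moment": the same for the moment, N m; "gripper_width": opening from 0.0 (shut) to 1.0 (fully open).
Only numpy, scipy, OpenCV 4.12 (cv2) and the standard library are available. Lean on these libraries where they do the work, as an engineer would, in place of code of your own. Each camera call takes 0.05 s, during which the arm holds its last target.

## Working session

There is one attempt and no reset: what is moved stays moved. The work goes in short steps, Python scripts to look and compute and a tool call to move; the robot and the scene stay as the last step left them, time stands still between calls to the robot, and variables do not carry over. Pictures are saved under pics/ and viewed, and the job is handed in when it is done.

Besides the shell and the picture viewer there is one more tool, called after ">>>" by a JSON object that holds its "method" and its "body", one argument or row to a line. jog_arm: Moves the arm, as the interface text tells. Its arguments: {"type":"object","properties":{"targets":{"type":"array","items":{"type":"number"}},"newtons":{"type":"number"}},"required":["targets"]}

```bash
mkdir -p pics; ls; python3 - <<'E'
from workcell import ctrl
import cv2,numpy as np
s=ctrl.state()
for k in s: print(k,np.round(s[k],3).tolist())
for n in ["scene","side","wrist"]:
    p,d=ctrl.grab_frame(n); cv2.imwrite(f"pics/{n}0.png",p); np.save(f"pics/{n}0.npy",d)
    print(n,{k:np.round(v,3).tolist() for k,v in ctrl.camera_params(n).items()})
E
```

```text
pics
time_s 0.0
joint_pos [-1.43, 0.334, 0.04, 1.466, -0.013, 1.343, -0.058]
qvel [-0.001, 0.0, -0.002, -0.001, 0.001, -0.0, 0.001]
joint_torque [0.0, -65.857, 1.366, -40.556, 0.017, 0.013, 0.0]
tcp_pos [154.317, 630.93, 230.43]
eef_rot [[-0.0, 0.238, 0.971], [-0.002, 0.971, -0.238], [-1.0, -0.002, 0.0]]
contact_force [-0.186, -0.407, -1.101]
moment [0.007, 0.054, 0.019]
gripper_width 0.997
scene {'fx': 364.207, 'fy': 364.207, 'cx': 262.858, 'cy': 193.54, 'R': [[0.225, 0.974, -0.004], [0.659, -0.155, -0.736], [-0.717, 0.162, -0.677]], 't': [-169.948, -348.543, 1339.73]}
side {'fx': 411.976, 'fy': 411.976, 'cx': 254.673, 'cy': 187.385, 'R': [[0.971, -0.239, 0.001], [-0.149, -0.609, -0.779], [0.186, 0.756, -0.627]], 't': [-582.358, 150.546, 781.372]}
wrist {'fx': 297.319, 'fy': 297.319, 'cx': 255.579, 'cy': 191.719, 'R': [[0.237, 0.972, -0.001], [0.929, -0.226, 0.292], [0.284, -0.07, -0.956]], 't': [-648.808, -37.85, 378.969]}
```

View pics/scene0.png

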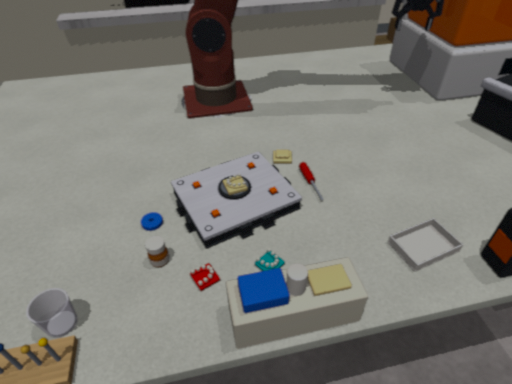

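View pics/side0.png

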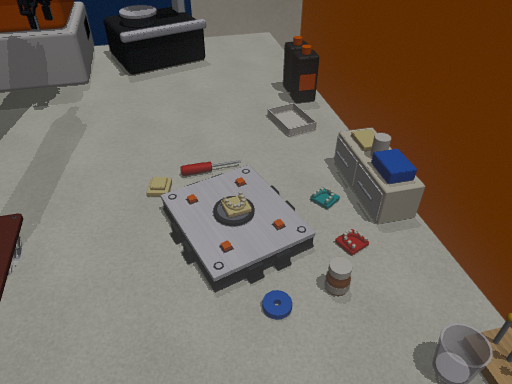

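```bash
cat > h.py <<'E'
from workcell import ctrl
import numpy as np
def tow(n,loc):
    p=ctrl.camera_params(n); return (np.array(p["R"]).T@(np.array(loc)-np.array(p["t"]))).round(1).tolist()
E
python3 - <<'E'
from h import *
for n in ["scene","side"]:
  for t in ["plate","corner_a","corner_b","corner_c","corner_d","shim_a_top","cast"]:
    for r in ctrl.tip_of(n,t)[:6]: print(n,t,round(r["score"],2),tow(n,r["location"]))
print(ctrl.state()["time_s"])
E
```

```text
scene plate 0.58 [550.3, -22.9, 32.6]
scene corner_a 0.91 [430.1, 49.7, 45.5]
scene corner_a 0.86 [665.3, -105.0, 42.2]
scene corner_a 0.66 [607.9, 104.7, 42.6]
scene corner_a 0.58 [496.2, -158.0, 44.0]
scene corner_b 0.91 [430.1, 49.7, 45.5]
scene corner_b 0.86 [665.3, -105.0, 42.2]
scene corner_b 0.66 [607.9, 104.7, 42.6]
scene corner_b 0.58 [496.2, -158.0, 44.0]
scene corner_c 0.91 [430.1, 49.7, 45.5]
scene corner_c 0.86 [665.3, -105.0, 42.2]
scene corner_c 0.66 [607.9, 104.7, 42.6]
scene corner_c 0.58 [496.2, -158.0, 44.0]
scene corner_d 0.91 [430.1, 49.7, 45.5]
scene corner_d 0.86 [665.3, -105.0, 42.2]
scene corner_d 0.66 [607.9, 104.7, 42.6]
scene corner_d 0.58 [496.2, -158.0, 44.0]
scene shim_a_top 0.53 [581.2, 64.1, 51.5]
scene cast 0.87 [768.0, -125.8, -1.0]
scene cast 0.8 [765.3, 14.0, -0.5]
scene cast 0.66 [557.6, -21.7, 54.3]
scene cast 0.65 [406.4, 138.4, -0.1]
side plate 0.66 [552.8, -22.9, 36.3]
side plate 0.66 [494.4, -154.6, 40.8]
side plate 0.33 [470.6, 33.4, 51.2]
side corner_a 0.93 [435.9, 51.8, 45.6]
side corner_a 0.83 [493.4, -153.0, 40.9]
side corner_a 0.78 [666.4, -101.8, 35.5]
side corner_a 0.6 [603.0, 104.4, 43.0]
side corner_b 0.93 [435.9, 51.8, 45.6]
side corner_b 0.83 [493.4, -153.0, 40.9]
side corner_b 0.78 [666.4, -101.8, 35.5]
side corner_b 0.6 [603.0, 104.4, 43.0]
side corner_c 0.93 [435.9, 51.8, 45.6]
side corner_c 0.83 [493.4, -153.0, 40.9]
side corner_c 0.78 [666.4, -101.8, 35.5]
side corner_c 0.6 [603.0, 104.4, 43.0]
side corner_d 0.93 [435.9, 51.8, 45.6]
side corner_d 0.83 [493.4, -153.0, 40.9]
side corner_d 0.78 [666.4, -101.8, 35.5]
side corner_d 0.6 [603.0, 104.4, 43.0]
side shim_a_top 0.37 [582.3, 68.9, 52.9]
side cast 0.94 [763.6, 12.8, -1.1]
side cast 0.78 [407.9, 140.5, 2.6]
side cast 0.65 [551.9, -20.0, 32.6]
side cast 0.62 [766.4, -129.8, 2.7]
side cast 0.58 [557.5, -22.5, 55.1]
0.85
```

```bash
cat >> h.py <<'E'
P=np.array([[90,110],[90,-110],[-90,-110],[-90,110]],float)
Mm=np.array([[[607.9,104.7],[665.3,-105],[496.2,-158],[430.1,49.7]],[[603,104.4],[666.4,-101.8],[493.4,-153],[435.9,51.8]]]).mean(0)
c=Mm.mean(0)
z=((P[:,0]-1j*P[:,1])*((Mm-c)[:,0]+1j*(Mm-c)[:,1])).sum(); yaw=np.angle(z)
Rp=np.array([[np.cos(yaw),-np.sin(yaw)],[np.sin(yaw),np.cos(yaw)]])
C=P@Rp.T+c
S=np.array([[58,78],[58,-78],[-58,-78],[-58,78]])@Rp.T+c
def st():
    s=ctrl.state(); p=np.array(s["tcp_pos"]); R=np.array(s["eef_rot"])
    print("t",s["time_s"],"tcp",p.round(2),"F",np.round(s["contact_force"],1),"w",round(s["gripper_width"],2),"q",np.round(s["joint_pos"],2))
    return p,R
def to(w,zz):
    "tool-frame shift to world point"
    s=ctrl.state();p=np.array(s["tcp_pos"]); R=np.array(s["eef_rot"])
    return (R.T@(np.array([w[0],w[1],zz])-p)).round(1)
def turn():
    from scipy.spatial.transform import Rotation as Q
    R=np.array(ctrl.state()["eef_rot"]); cy,sy=np.cos(yaw),np.sin(yaw)
    T=np.array([[0,-sy,cy],[0,cy,sy],[-1,0,0]])
    return Q.from_matrix(R.T@T).as_rotvec().round(3)
E
python3 - <<'E'
from h import *
import cv2
print(c,np.degrees(yaw)); print(C.round(1)); print((C-Mm).round(1)); print("shims",S.round(1))
st(); print(turn(), to(C[0],80))
for n in ["scene","side"]:
    p=ctrl.camera_params(n); im=cv2.imread(f"pics/{n}0.png"); d=np.load(f"pics/{n}0.npy")
    im=cv2.resize(im,None,fx=3,fy=3,interpolation=cv2.INTER_CUBIC)
    pts=[(*a,42) for a in C]+[(*a,51) for a in S]
    uv=[]
    for w in pts:
        q=np.array(p["R"])@np.array(w)+p["t"]; u=p["fx"]*q[0]/q[2]+p["cx"]; v=p["fy"]*q[1]/q[2]+p["cy"]; uv.append((u,v))
        cv2.drawMarker(im,(int(u*3+1),int(v*3+1)),(0,255,0),0,9,1)
        print(n,q[2].round(0),d[int(v),int(u)])
    uv=np.array(uv)*3; a=(uv.min(0)-60).astype(int); b=(uv.max(0)+60).astype(int)
    cv2.imwrite(f"pics/{n}1.png",im[a[1]:b[1],a[0]:b[0]])
E
```

```text
[549.775 -25.9  ] 16.719793188507683
[[ 604.3  105.3]
 [ 667.6 -105.4]
 [ 495.2 -157.1]
 [ 431.9   53.6]]
[[-1.1  0.8]
 [ 1.8 -2. ]
 [ 0.4 -1.6]
 [-1.1  2.8]]
shims [[ 582.9   65.5]
 [ 627.8  -83.9]
 [ 516.7 -117.3]
 [ 471.8   32.1]]
t 0.85 tcp [154.41 631.37 231.33] F [ 0.   0.2 -0. ] w 1.0 q [-1.43  0.33  0.04  1.47 -0.01  1.34 -0.06]
[-0.532 -0.    -0.   ] [ 151.3 -404.1  562. ]
scene 895.0 894.55725
scene 815.0 813.8899
scene 930.0 929.5415
scene 1010.0 1014.7978
scene 898.0 900.28357
scene 841.0 0.0
scene 915.0 919.9242
scene 972.0 972.53864
side 947.0 946.8383
side 800.0 801.0795
side 728.0 727.46497
side 876.0 875.55865
side 907.0 908.60175
side 803.0 803.5933
side 757.0 759.1299
side 861.0 856.8358
```

View pics/scene1.png

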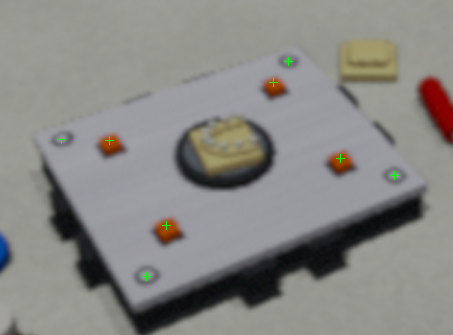

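View pics/side1.png

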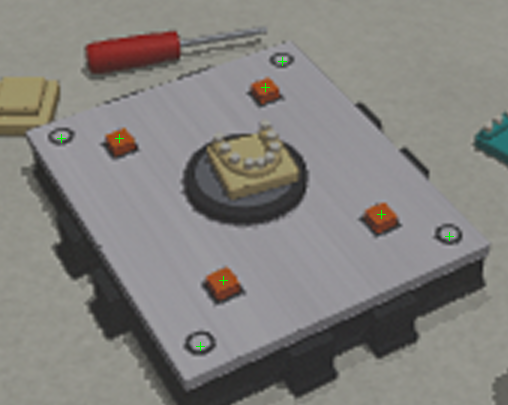

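>>> {"method": "jog_arm", "body": {
  "targets": [-0.107, 0, 0, 0, -24, 33, 0, -0.107, 0, 0, 0, -28, 30, 0, -0.107, 0, 0, 0, -31, 26, 0, -0.107, 0, 0, 0, -34, 22, 0, -0.107, 0, 0, 0, -36, 19, 0, 0, 0, 0, 0, -37, 16, 0, 0, 0, 0, 0, -37, 16, 0, 0, 0, 0, 0, -37, 16, 0, 0, 0, 0, 0, -37, 16, 0, 0, 0, 0, 0, -37, 16, 0]
}}

```text
time_s: 1.68
tcp_pos: [416.9, 320.4, 229.4]
eef_rot: [[-0.003, -0.333, 0.943], [0.005, 0.943, 0.333], [-1.0, 0.005, -0.001]]
contact_force: [0.6, 1.1, -0.8]
gripper_width: 0.001
```

```bash
python3 - <<'E'
from h import *
st(); print(turn(), to(C[0],80))
E
```

```text
t 1.6833 tcp [416.87 320.35 229.37] F [ 0.6  1.1 -0.8] w 0.0 q [-0.96  0.08  0.23  1.78 -0.02  1.29  1.19]
[ 0.047 -0.001 -0.005] [ 147.8 -265.9  105.4]
```

>>> {"method": "jog_arm", "body": {
  "targets": [0.047, 0, 0, 0, -37, 14, 0, 0, 0, 0, 16, -36, 14, 0, 0, 0, 0, 16, -36, 14, 0, 0, 0, 0, 18, -36, 14, 0, 0, 0, 0, 20, -35, 14, 0, 0, 0, 0, 20, -32, 13, 0, 0, 0, 0, 20, -25, 11, 0, 0, 0, 0, 20, -14, 6, 0, 0, 0, 0, 6, -7, 3, 0, 0, 0, 0, 0, 0, 0, 0]
}}

```text
time_s: 2.52
tcp_pos: [599.5, 90.0, 95.1]
eef_rot: [[0.009, -0.274, 0.962], [0.008, 0.962, 0.274], [-1.0, 0.005, 0.011]]
contact_force: [-0.6, 0.3, 0.4]
gripper_width: -0.001
```

```bash
python3 - <<'E'
from h import *
st(); print(turn(), to(C[0],44))
E
```

```text
t 2.5167 tcp [599.53  90.03  95.05] F [-0.6  0.3  0.4] w -0.0 q [-0.57  0.36  0.43  1.76 -0.18  1.05  1.77]
[-0.014  0.011 -0.005] [51.2 13.2  8.2]
```

>>> {"method": "jog_arm", "body": {
  "targets": [-0.014, 0.011, -0.005, 10, 8, 5, 0, 0, 0, 0, 12, 4, 2.5, 0, 0, 0, 0, 10, 1, 0.5, 0, 0, 0, 0, 8, 0, 0, 0, 0, 0, 0, 4, 0, 0, 0, 0, 0, 0, 2, 0, 0, 0, 0, 0, 0, 0, 0, 0, 0, 0, 0, 0, 0, 0, 0, 0, 0, 0, 0, 0, 0, 0, 0, 0, 0, 0, 0, 0, 0, 0]
}}

```text
time_s: 3.35
tcp_pos: [603.1, 111.1, 51.0]
eef_rot: [[0.003, -0.292, 0.957], [0.004, 0.957, 0.292], [-1.0, 0.003, 0.005]]
contact_force: [0.0, -0.7, -0.4]
gripper_width: -0.001
```

```bash
python3 - <<'E'
from h import *
st(); print(turn(), to(C[0],42))
E
```

```text
t 3.35 tcp [603.07 111.14  50.98] F [ 0.  -0.7 -0.4] w -0.0 q [-0.58  0.43  0.41  1.77 -0.2   0.98  1.78]
[ 0.004  0.005 -0.003] [ 9.  -5.9 -0.5]
```

>>> {"method": "jog_arm", "body": {
  "targets": [0, 0, 0, 2, -3, 0, 0, 0, 0, 0, 2, -2, 0, 0, 0, 0, 0, 2, -1, 0, 0, 0, 0, 0, 1, 0, 0, 0, 0, 0, 0, 1, 0, 0, 0, 0, 0, 0, 1, 0, 0, 0, 0, 0, 0, 1, 0, 0, 0, 0, 0, 0, 1, 0, 0, 0, 0, 0, 0, 1, 0, 0, 0, 0, 0, 0, 1, 0, 0, 0]
}}

```text
time_s: 4.18
tcp_pos: [606.0, 104.0, 42.1]
eef_rot: [[0.005, -0.29, 0.957], [0.006, 0.957, 0.29], [-1.0, 0.005, 0.006]]
contact_force: [-4.4, -1.2, 11.1]
gripper_width: -0.004
```

```bash
python3 - <<'E'
from h import *
st(); print(turn(), to(C[0],42))
E
```

```text
t 4.1833 tcp [606.05 103.99  42.13] F [-4.4 -1.2 11.1] w -0.0 q [-0.56  0.44  0.4   1.77 -0.21  0.96  1.79]
[ 0.002  0.006 -0.005] [ 0.1  1.8 -1.3]
```

>>> {"method": "jog_arm", "body": {
  "targets": [0, 0, 0, 1.1, 0, -0.2, 0, 0, 0, 0, 1.2, 0, -0.2, 0, 0, 0, 0, 1.3, 0, 0, 0, 0, 0, 0, 1.3, 0, 0, 0, 0, 0, 0, 1.3, 0, 0, 0, 0, 0, 0, 1.3, 0, 0, 0, 0, 0, 0, 1.3, 0, 0, 0, 0, 0, 0, 1.3, 0, 0, 0, 0, 0, 0, 1.3, 0, 0, 0, 0, 0, 0, 1.3, 0, 0, 0]
}}

```text
time_s: 5.02
tcp_pos: [606.1, 104.0, 42.1]
eef_rot: [[0.005, -0.289, 0.957], [0.012, 0.957, 0.289], [-1.0, 0.01, 0.008]]
contact_force: [-7.1, -1.5, 14.6]
gripper_width: 0.002
```

```bash
python3 - <<'E'
from h import *
st(); print(turn(), to(C[0],42))
E
```

```text
t 5.0167 tcp [606.06 103.98  42.09] F [-7.1 -1.5 14.6] w 0.0 q [-0.56  0.44  0.4   1.77 -0.22  0.96  1.8 ]
[ 0.001  0.008 -0.01 ] [ 0.1  1.8 -1.3]
```

>>> {"method": "jog_arm", "body": {
  "targets": [0, 0, 0, -6, 0, 0, 0, 0, 0, 0, -8, 0, 0, 0, 0, 0, 0, -3, -20, 0, 0, 0, 0, 0, 0, -36, 0, 0, 0, 0, 0, 0, -38, 0, 0, 0, 0, 0, 0, -36, 0, 0, 0, 0, 0, 0, -30, 0, 0, 0, 0, 0, 0, -20, 0, 0, 0, 0, 0, 0, -10, 0, 0, 0, 0, 0, 0, 0, 0, 0]
}}

```text
time_s: 5.85
tcp_pos: [665.3, -81.0, 62.0]
eef_rot: [[0.009, -0.297, 0.955], [0.014, 0.955, 0.297], [-1.0, 0.011, 0.012]]
contact_force: [0.2, 0.2, -0.6]
gripper_width: -0.0
```

```bash
python3 - <<'E'
from h import *
st(); print(turn(), to(C[1],42))
E
```

```text
t 5.85 tcp [665.26 -81.03  62.05] F [ 0.2  0.2 -0.6] w -0.0 q [-0.27  0.53  0.44  1.62 -0.27  1.05  2.13]
[ 0.01   0.012 -0.011] [ 19.7 -24.1  -5.2]
```

>>> {"method": "jog_arm", "body": {
  "targets": [0.01, 0.012, -0.011, 5, -10, -2, 0, 0, 0, 0, 4, -7, -1.5, 0, 0, 0, 0, 3, -3, -0.8, 0, 0, 0, 0, 2, -1, 0, 0, 0, 0, 0, 1, 0, 0, 0, 0, 0, 0, 1, 0, 0, 0, 0, 0, 0, 1, 0, 0, 0, 0, 0, 0, 0, 0, 0, 0, 0, 0, 0, 0, 0, 0, 0, 0, 0, 0, 0, 0, 0, 0]
}}

```text
time_s: 6.68
tcp_pos: [667.0, -94.2, 42.4]
eef_rot: [[-0.003, -0.296, 0.955], [0.003, 0.955, 0.296], [-1.0, 0.003, -0.002]]
contact_force: [-0.2, -0.5, 0.2]
gripper_width: -0.0
```

```bash
python3 - <<'E'
from h import *
st(); print(turn(), to(C[1],42))
E
```

```text
t 6.6833 tcp [667.02 -94.16  42.42] F [-0.2 -0.5  0.2] w -0.0 q [-0.25  0.56  0.44  1.61 -0.27  1.03  2.15]
[ 0.008 -0.002 -0.003] [  0.4 -10.9  -2.7]
```

>>> {"method": "jog_arm", "body": {
  "targets": [0, 0, 0, -4, -3, -1, 0, 0, 0, 0, -1, -5, -1, 0, 0, 0, 0, 0, -4, -1, 0, 0, 0, 0, 0, -2, -0.5, 0, 0, 0, 0, 1, 0, 0, 0, 0, 0, 0, 1, 0, 0, 0, 0, 0, 0, 1, 0, 0, 0, 0, 0, 0, 1, 0, 0, 0, 0, 0, 0, 1, 0, 0, 0, 0, 0, 0, 1, 0, 0, 0]
}}

```text
time_s: 7.52
tcp_pos: [668.2, -111.0, 42.2]
eef_rot: [[-0.001, -0.295, 0.956], [0.002, 0.956, 0.295], [-1.0, 0.003, -0.0]]
contact_force: [-0.8, -1.2, 7.2]
gripper_width: -0.001
```

```bash
python3 - <<'E'
from h import *
st(); print(turn(), to(C[1],42))
E
```

```text
t 7.5167 tcp [ 668.24 -110.97   42.2 ] F [-0.8 -1.2  7.2] w -0.0 q [-0.23  0.57  0.45  1.6  -0.28  1.04  2.17]
[ 0.007 -0.    -0.003] [0.2 5.5 1.1]
```

>>> {"method": "jog_arm", "body": {
  "targets": [0, 0, 0, -3, 0, 0, 0, 0, 0, 0, 0, 2, 0.5, 0, 0, 0, 0, 0, 2, 0.5, 0, 0, 0, 0, 1, 1, 0, 0, 0, 0, 0, 1, 0, 0, 0, 0, 0, 0, 1, 0, 0, 0, 0, 0, 0, 1.2, 0, 0, 0, 0, 0, 0, 1.3, 0, 0, 0, 0, 0, 0, 1.3, 0, 0, 0, 0, 0, 0, 1.3, 0, 0, 0]
}}

```text
time_s: 8.35
tcp_pos: [667.9, -104.4, 42.2]
eef_rot: [[-0.001, -0.296, 0.955], [0.005, 0.955, 0.296], [-1.0, 0.005, 0.001]]
contact_force: [-6.0, 2.3, 12.0]
gripper_width: 0.002
```

```bash
python3 - <<'E'
from h import *
st(); print(turn(), to(C[1],42))
E
```

```text
t 8.35 tcp [ 667.87 -104.42   42.19] F [-6.   2.3 12. ] w 0.0 q [-0.23  0.57  0.44  1.6  -0.28  1.03  2.16]
[ 0.008  0.001 -0.005] [ 0.2 -0.8 -0.5]
```

>>> {"method": "jog_arm", "body": {
  "targets": [0, 0, 0, 1.4, 0, 0, 0, 0, 0, 0, 1.4, 0, 0, 0, 0, 0, 0, 1.5, 0, 0, 0, 0, 0, 0, 1.5, 0, 0, 0, 0, 0, 0, 1.5, 0, 0, 0, 0, 0, 0, 1.5, 0, 0, 0, 0, 0, 0, 1.5, 0, 0, 0, 0, 0, 0, 1.5, 0, 0, 0, 0, 0, 0, 1.5, 0, 0, 0, 0, 0, 0, 1.5, 0, 0, 0]
}}

```text
time_s: 9.18
tcp_pos: [667.9, -104.5, 42.1]
eef_rot: [[0.002, -0.295, 0.956], [0.011, 0.956, 0.295], [-1.0, 0.01, 0.005]]
contact_force: [-6.5, 1.6, 13.6]
gripper_width: 0.0
```

```bash
python3 - <<'E'
from h import *
st(); print(to(C[1],42), to(C[2],42))
E
```

```text
t 9.1833 tcp [ 667.87 -104.48   42.11] F [-6.5  1.6 13.6] w 0.0 q [-0.23  0.57  0.44  1.61 -0.28  1.03  2.17]
[ 0.1 -0.8 -0.5] [  -0.8    0.5 -180.5]
```

>>> {"method": "jog_arm", "body": {
  "targets": [0, 0, 0, -6, 0, 0, 0, 0, 0, 0, -8, 0, 0, 0, 0, 0, 0, -3, 0, -18, 0, 0, 0, 0, 0, 0, -32, 0, 0, 0, 0, 0, 0, -34, 0, 0, 0, 0, 0, 0, -30, 0, 0, 0, 0, 0, 0, -22, 0, 0, 0, 0, 0, 0, -15, 0, 0, 0, 0, 0, 0, -8, 0, 0, 0, 0, 0, 0, 0, 0]
}}

```text
time_s: 10.02
tcp_pos: [511.6, -153.1, 61.8]
eef_rot: [[0.007, -0.296, 0.955], [0.012, 0.955, 0.296], [-1.0, 0.009, 0.01]]
contact_force: [0.0, -0.1, 0.2]
gripper_width: 0.002
```

```bash
python3 - <<'E'
from h import *
st(); print(turn(),to(C[2],42))
E
```

```text
t 10.0167 tcp [ 511.59 -153.14   61.76] F [ 0.  -0.1  0.2] w 0.0 q [-0.22  0.28  0.5   1.96 -0.18  0.94  2.24]
[ 0.009  0.01  -0.009] [ 19.6   0.8 -17. ]
```

>>> {"method": "jog_arm", "body": {
  "targets": [0.009, 0.01, -0.009, 2, 0, -5, 0, 0, 0, 0, 3, 0, -5, 0, 0, 0, 0, 3, 0, -3, 0, 0, 0, 0, 2, 0, -1, 0, 0, 0, 0, 1, 0, 0, 0, 0, 0, 0, 1, 0, 0, 0, 0, 0, 0, 0.5, 0, 0, 0, 0, 0, 0, 0, 0, 0, 0, 0, 0, 0, 0, 0, 0, 0, 0, 0, 0, 0, 0, 0, 0]
}}

```text
time_s: 10.85
tcp_pos: [501.7, -155.7, 48.0]
eef_rot: [[0.001, -0.291, 0.957], [-0.002, 0.957, 0.291], [-1.0, -0.003, 0.001]]
contact_force: [-1.0, -0.6, -0.0]
gripper_width: -0.003
```

```bash
python3 - <<'E'
from h import *
st(); print(turn(),to(C[2],42))
E
```

```text
t 10.85 tcp [ 501.73 -155.72   48.03] F [-1.  -0.6 -0. ] w -0.0 q [-0.23  0.28  0.51  1.99 -0.17  0.91  2.23]
[0.003 0.001 0.003] [ 6.   0.5 -6.6]
```

>>> {"method": "jog_arm", "body": {
  "targets": [0, 0, 0, 0, 0, -3, 0, 0, 0, 0, 0, 0, -3, 0, 0, 0, 0, 0.5, 0, -1.5, 0, 0, 0, 0, 1, 0, 0, 0, 0, 0, 0, 1, 0, 0, 0, 0, 0, 0, 1, 0, 0, 0, 0, 0, 0, 1, 0, 0, 0, 0, 0, 0, 1, 0, 0, 0, 0, 0, 0, 1, 0, 0, 0, 0, 0, 0, 1, 0, 0, 0]
}}

```text
time_s: 11.68
tcp_pos: [494.1, -158.4, 42.0]
eef_rot: [[0.002, -0.29, 0.957], [-0.001, 0.957, 0.29], [-1.0, -0.002, 0.002]]
contact_force: [-10.4, 2.2, 26.3]
gripper_width: -0.003
```

```bash
python3 - <<'E'
from h import *
st(); print(turn(),to(C[2],42))
E
```

```text
t 11.6833 tcp [ 494.14 -158.4    41.95] F [-10.4   2.2  26.3] w -0.0 q [-0.22  0.28  0.51  2.01 -0.17  0.89  2.24]
[0.002 0.002 0.002] [-0.   0.9  1.4]
```

>>> {"method": "jog_arm", "body": {
  "targets": [0, 0, 0, -6, 0, 0, 0, 0, 0, 0, -8, 0, 0, 0, 0, 0, 0, -3, 20, 0, 0, 0, 0, 0, 0, 36, 0, 0, 0, 0, 0, 0, 38, 0, 0, 0, 0, 0, 0, 36, 0, 0, 0, 0, 0, 0, 30, 0, 0, 0, 0, 0, 0, 20, 0, 0, 0, 0, 0, 0, 10, 0, 0, 0, 0, 0, 0, 0, 0, 0]
}}

```text
time_s: 12.52
tcp_pos: [439.2, 28.7, 62.8]
eef_rot: [[0.009, -0.286, 0.958], [-0.004, 0.958, 0.286], [-1.0, -0.006, 0.008]]
contact_force: [0.2, -0.4, 0.5]
gripper_width: 0.002
```

```bash
python3 - <<'E'
from h import *
st(); print(turn(),to(C[3],42))
E
```

```text
t 12.5167 tcp [439.2   28.68  62.8 ] F [ 0.2 -0.4  0.5] w 0.0 q [-0.53  0.07  0.38  2.17 -0.02  0.9   1.72]
[-0.002  0.008  0.006] [20.6 26.  -0. ]
```

>>> {"method": "jog_arm", "body": {
  "targets": [0, 0.008, 0.006, 3, 9, 0, 0, 0, 0, 0, 3, 9, 0, 0, 0, 0, 0, 3, 5, 0, 0, 0, 0, 0, 2, 2, 0, 0, 0, 0, 0, 1, 0, 0, 0, 0, 0, 0, 1, 0, 0, 0, 0, 0, 0, 0.5, 0, 0, 0, 0, 0, 0, 0, 0, 0, 0, 0, 0, 0, 0, 0, 0, 0, 0, 0, 0, 0, 0, 0, 0]
}}

```text
time_s: 13.35
tcp_pos: [432.9, 50.8, 47.9]
eef_rot: [[-0.001, -0.281, 0.96], [-0.001, 0.96, 0.281], [-1.0, -0.001, -0.001]]
contact_force: [0.4, 0.8, 1.0]
gripper_width: -0.002
```

```bash
python3 - <<'E'
from h import *
st(); print(turn(),to(C[3],42))
E
```

```text
t 13.35 tcp [432.87  50.84  47.94] F [0.4 0.8 1. ] w -0.0 q [-0.56  0.09  0.36  2.18 -0.04  0.88  1.67]
[-0.007 -0.001  0.001] [ 5.9  2.9 -0.1]
```

>>> {"method": "jog_arm", "body": {
  "targets": [0, 0, 0, 1, 2, 0, 0, 0, 0, 0, 1, 1, 0, 0, 0, 0, 0, 1, 0, 0, 0, 0, 0, 0, 1, 0, 0, 0, 0, 0, 0, 0.6, 0, 0, 0, 0, 0, 0, 0.6, 0, 0, 0, 0, 0, 0, 0.6, 0, 0, 0, 0, 0, 0, 0.6, 0, 0, 0, 0, 0, 0, 0.6, 0, 0, 0, 0, 0, 0, 0.6, 0, 0, 0]
}}

```text
time_s: 14.18
tcp_pos: [432.2, 53.9, 41.0]
eef_rot: [[-0.001, -0.28, 0.96], [-0.001, 0.96, 0.28], [-1.0, -0.0, -0.001]]
contact_force: [-2.9, -0.6, 8.0]
gripper_width: 0.001
```

```bash
python3 - <<'E'
from h import *
st(); print(turn(),to(C[3],42))
E
```

```text
t 14.1833 tcp [432.22  53.93  40.98] F [-2.9 -0.6  8. ] w 0.0 q [-0.56  0.1   0.35  2.19 -0.05  0.86  1.67]
[-0.008 -0.001  0.   ] [-1.  -0.3 -0.4]
```

Already sinking at 8 N; press a little further to confirm.

>>> {"method": "jog_arm", "body": {
  "targets": [0, 0, 0, 0.6, 0, 0, 0, 0, 0, 0, 0.6, 0, 0, 0, 0, 0, 0, 0.7, 0, 0, 0, 0, 0, 0, 0.7, 0, 0, 0, 0, 0, 0, 0.7, 0, 0, 0, 0, 0, 0, 0.7, 0, 0, 0, 0, 0, 0, 0.7, 0, 0, 0, 0, 0, 0, 0.7, 0, 0, 0, 0, 0, 0, 0.7, 0, 0, 0, 0, 0, 0, 0.7, 0, 0, 0]
}}

```text
time_s: 15.02
tcp_pos: [432.2, 54.0, 39.3]
eef_rot: [[-0.004, -0.279, 0.96], [0.002, 0.96, 0.279], [-1.0, 0.003, -0.003]]
contact_force: [-4.7, -0.9, 13.5]
gripper_width: 0.002
```

```bash
python3 - <<'E'
from h import *
st(); print(turn(),to(C[3],42),to(S[3],51))
E
```

```text
t 15.0167 tcp [432.16  53.99  39.27] F [-4.7 -0.9 13.5] w 0.0 q [-0.56  0.11  0.35  2.19 -0.05  0.86  1.68]
[-0.009 -0.003 -0.003] [-2.7 -0.3 -0.3] [-11.9 -32.   31.9]
```

>>> {"method": "jog_arm", "body": {
  "targets": [0, 0, 0, -6, 0, 0, 0, 0, 0, 0, -9, 0, 0, 0, 0, 0, 0, -6, -5, 5, 0, -0.009, -0.003, -0.003, 0, -10, 10, 0, 0, 0, 0, 0, -9, 9, 0, 0, 0, 0, 0, -5, 5, 0, 0, 0, 0, 0, -2, 2, 0, 0, 0, 0, 0, 0, 0, 0, 0, 0, 0, 0, 0, 0, 0, 0, 0, 0, 0, 0, 0, 0]
}}

```text
time_s: 15.85
tcp_pos: [474.4, 31.7, 64.2]
eef_rot: [[0.003, -0.289, 0.957], [0.001, 0.957, 0.289], [-1.0, -0.0, 0.003]]
contact_force: [0.5, -0.5, -0.7]
gripper_width: -0.0
```

```bash
python3 - <<'E'
from h import *
import cv2
st(); print(turn(),to(S[3],51))
ims=[]
for n in ["scene","side"]:
    p,d=ctrl.grab_frame(n); np.save(f"pics/{n}2.npy",d)
    ims.append(cv2.resize(p[120:270,130:320],None,fx=2.1,fy=2.1,interpolation=cv2.INTER_CUBIC))
cv2.imwrite("pics/two2.png",np.hstack(ims))
E
```

```text
t 15.85 tcp [474.37  31.66  64.16] F [ 0.5 -0.5 -0.7] w -0.0 q [-0.52  0.14  0.38  2.09 -0.07  0.92  1.77]
[0.001 0.003 0.   ] [13.2  1.2 -2.4]
```

View pics/two2.png

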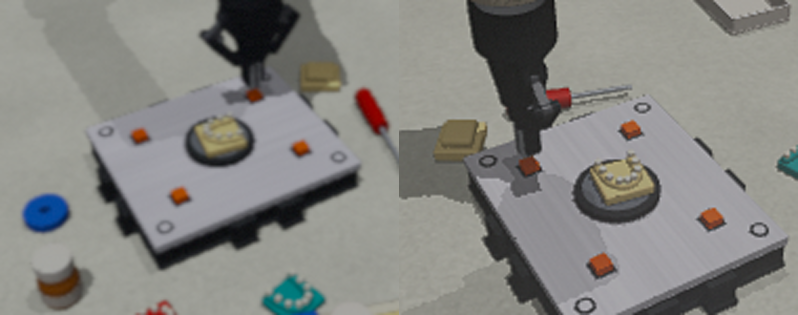

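The closed tips hang directly over shim d (scene about (255,90), side about (530,160)). The cast and the other shims look unchanged.

>>> {"method": "jog_arm", "body": {
  "targets": [0, 0, 0, 2, 0.5, -1, 0, 0, 0, 0, 2, 0.3, -1, 0, 0, 0, 0, 2, 0, -0.5, 0, 0, 0, 0, 1.5, 0, 0, 0, 0, 0, 0, 1, 0, 0, 0, 0, 0, 0, 1, 0, 0, 0, 0, 0, 0, 0.7, 0, 0, 0, 0, 0, 0, 0.7, 0, 0, 0, 0, 0, 0, 0.7, 0, 0, 0, 0, 0, 0, 0.7, 0, 0, 0]
}}

```text
time_s: 16.78
tcp_pos: [470.1, 32.7, 50.6]
eef_rot: [[0.002, -0.29, 0.957], [0.001, 0.957, 0.29], [-1.0, 0.001, 0.002]]
contact_force: [-3.2, -0.1, 8.5]
gripper_width: -0.001
```

```bash
python3 - <<'E'
from h import *
st(); print(turn(),to(S[3],51))
E
```

```text
t 16.7833 tcp [470.14  32.68  50.58] F [-3.2 -0.1  8.5] w -0.0 q [-0.52  0.16  0.38  2.1  -0.08  0.89  1.77]
[ 0.003  0.002 -0.001] [-0.4 -1.   1.4]
```

>>> {"method": "jog_arm", "body": {
  "targets": [0, 0, 0, 0.8, 0, 0, 0, 0, 0, 0, 0.8, 0, 0, 0, 0, 0, 0, 0.9, 0, 0, 0, 0, 0, 0, 0.9, 0, 0, 0, 0, 0, 0, 0.9, 0, 0, 0, 0, 0, 0, 0.9, 0, 0, 0, 0, 0, 0, 0.9, 0, 0, 0, 0, 0, 0, 0.9, 0, 0, 0, 0, 0, 0, 0.9, 0, 0, 0, 0, 0, 0, 0.9, 0, 0, 0]
}}

```text
time_s: 17.62
tcp_pos: [470.1, 32.7, 45.7]
eef_rot: [[-0.0, -0.289, 0.957], [0.004, 0.957, 0.289], [-1.0, 0.004, 0.001]]
contact_force: [-4.1, 0.4, 8.3]
gripper_width: 0.0
```

```bash
python3 - <<'E'
from h import *
st(); print(turn(),to(S[3],42))
E
```

```text
t 17.6167 tcp [470.14  32.66  45.69] F [-4.1  0.4  8.3] w 0.0 q [-0.51  0.17  0.38  2.11 -0.08  0.88  1.78]
[ 0.002  0.001 -0.004] [ 3.7 -1.   1.4]
```

>>> {"method": "jog_arm", "body": {
  "targets": [0, 0, 0, 0.9, 0, 0, 0, 0, 0, 0, 0.9, 0, 0, 0, 0, 0, 0, 0.9, 0, 0, 0, 0, 0, 0, 0.9, 0, 0, 0, 0, 0, 0, 0.9, 0, 0, 0, 0, 0, 0, 0.9, 0, 0, 0, 0, 0, 0, 0.9, 0, 0, 0, 0, 0, 0, 0.9, 0, 0, 0, 0, 0, 0, 0.9, 0, 0, 0, 0, 0, 0, 0.9, 0, 0, 0]
}}

```text
time_s: 18.45
tcp_pos: [470.2, 32.6, 41.8]
eef_rot: [[-0.003, -0.288, 0.958], [0.007, 0.958, 0.288], [-1.0, 0.007, -0.0]]
contact_force: [-6.5, -1.2, 16.6]
gripper_width: -0.004
```

```bash
python3 - <<'E'
from h import *
st(); print(turn(),to(S[3],42))
E
```

```text
t 18.45 tcp [470.18  32.64  41.8 ] F [-6.5 -1.2 16.6] w -0.0 q [-0.51  0.17  0.38  2.11 -0.09  0.87  1.79]
[ 0.001 -0.    -0.007] [-0.2 -1.   1.4]
```

>>> {"method": "jog_arm", "body": {
  "targets": [0, 0, 0, 1.0, 0, 0, 0, 0, 0, 0, 1.0, 0, 0, 0, 0, 0, 0, 1.0, 0, 0, 0, 0, 0, 0, 1.0, 0, 0, 0, 0, 0, 0, 0, 0, 0, 0, 0, 0, 0, -2, 0, 0, 0, 0, 0, 0, -5, 0, 0, 0, 0, 0, 0, -4, 0, 0, 0, 0, 0, 0, -3, 10, -10, 0, 0, 0, 0, 0, 12, -12, 0]
}}

```text
time_s: 19.28
tcp_pos: [445.2, 46.0, 58.6]
eef_rot: [[-0.001, -0.284, 0.959], [0.008, 0.959, 0.284], [-1.0, 0.008, 0.001]]
contact_force: [0.4, 0.7, 0.3]
gripper_width: -0.006
```

```bash
python3 - <<'E'
from h import *
st(); print(turn(),to(C[3],42))
E
```

```text
t 19.2833 tcp [445.21  45.99  58.6 ] F [0.4 0.7 0.3] w -0.01 q [-0.55  0.1   0.37  2.15 -0.05  0.9   1.71]
[-0.003  0.001 -0.008] [ 16.7  10.9 -10.6]
```

>>> {"method": "jog_arm", "body": {
  "targets": [0, 0, 0, 1, 3, -3, 0, 0, 0, 0, 2, 2, -2, 0, 0, 0, 0, 3, 1, -1, 0, 0, 0, 0, 3, 0, 0, 0, 0, 0, 0, 2, 0, 0, 0, 0, 0, 0, 1, 0, 0, 0, 0, 0, 0, 1, 0, 0, 0, 0, 0, 0, 0.6, 0, 0, 0, 0, 0, 0, 0.6, 0, 0, 0, 0, 0, 0, 0.6, 0, 0, 0]
}}

```text
time_s: 20.12
tcp_pos: [437.9, 50.3, 42.8]
eef_rot: [[-0.0, -0.285, 0.959], [0.008, 0.959, 0.285], [-1.0, 0.008, 0.002]]
contact_force: [-0.1, 0.1, -0.1]
gripper_width: 0.002
```

```bash
python3 - <<'E'
from h import *
st(); print(turn(),to(C[3],42))
E
```

```text
t 20.1167 tcp [437.94  50.27  42.84] F [-0.1  0.1 -0.1] w 0.0 q [-0.55  0.11  0.36  2.18 -0.06  0.86  1.71]
[-0.003  0.002 -0.008] [ 0.9  4.9 -4.8]
```

>>> {"method": "jog_arm", "body": {
  "targets": [0, 0, 0, -1, 2, -2, 0, 0, 0, 0, 0, 2, -2, 0, 0, 0, 0, 0, 1, -1, 0, 0, 0, 0, 0.6, 0, 0, 0, 0, 0, 0, 0.6, 0, 0, 0, 0, 0, 0, 0.6, 0, 0, 0, 0, 0, 0, 0.6, 0, 0, 0, 0, 0, 0, 0.7, 0, 0, 0, 0, 0, 0, 0.7, 0, 0, 0, 0, 0, 0, 0.7, 0, 0, 0]
}}

```text
time_s: 20.95
tcp_pos: [431.2, 54.2, 41.5]
eef_rot: [[-0.001, -0.285, 0.959], [0.009, 0.959, 0.285], [-1.0, 0.009, 0.002]]
contact_force: [-6.5, -0.7, 16.3]
gripper_width: -0.001
```

```bash
python3 - <<'E'
from h import *
st(); print(turn(),to(C[3],42))
E
```

```text
t 20.95 tcp [431.16  54.19  41.45] F [-6.5 -0.7 16.3] w -0.0 q [-0.56  0.1   0.36  2.19 -0.06  0.86  1.69]
[-0.003  0.002 -0.009] [-0.6 -0.8  0.6]
```

Corner d is now firm: 41.5 mm at 16 N, against 39.3 mm at 13.5 N before. I'll lift well clear and check.

>>> {"method": "jog_arm", "body": {
  "targets": [0, 0, 0, -4, 0, 0, 0, 0, 0, 0, -10, 0, 0, 0, 0, 0, 0, -20, 0, 0, 0, 0, 0, 0, -25, 0, 0, 0, 0, 0, 0, -25, 10, 0, 0, 0, 0, 0, -25, 25, 0, 0, 0, 0, 0, -15, 30, 0, 0, 0, 0, 0, 0, 30, 0, 0, 0, 0, 0, 0, 30, 0, 0, 0, 0, 0, 0, 10, 0, 0]
}}

```text
time_s: 21.78
tcp_pos: [393.0, 183.8, 178.5]
eef_rot: [[0.003, -0.275, 0.962], [0.011, 0.962, 0.275], [-1.0, 0.01, 0.006]]
contact_force: [0.5, 0.4, 0.8]
gripper_width: -0.002
```

>>> {"method": "jog_arm", "body": {
  "targets": [0, 0, 0, 0, 10, 10, 0, 0, 0, 0, 0, 20, 20, 0, 0, 0, 0, 0, 20, 20, 0, 0, 0, 0, 0, 10, 10, 0, 0, 0, 0, 0, 0, 0, 0, 0, 0, 0, 0, 0, 0, 0, 0, 0, 0, 0, 0, 0, 0, 0, 0, 0, 0, 0, 0, 0, 0, 0, 0, 0, 0, 0, 0, 0, 0, 0, 0, 0, 0, 0]
}}

```text
time_s: 22.62
tcp_pos: [433.7, 259.7, 182.9]
eef_rot: [[0.005, -0.276, 0.961], [0.01, 0.961, 0.276], [-1.0, 0.009, 0.008]]
contact_force: [0.1, 0.8, 0.3]
gripper_width: -0.003
```

```bash
python3 - <<'E'
from h import *
import cv2
st()
ims=[]
for n in ["scene","side"]:
    p,d=ctrl.grab_frame(n)
    d0=np.load(f"pics/{n}0.npy"); q=ctrl.camera_params(n)
    for i,s in enumerate(S):
        w=np.array(q["R"])@np.array([*s,51])+q["t"]; u=int(q["fx"]*w[0]/w[2]+q["cx"]); v=int(q["fy"]*w[1]/w[2]+q["cy"])
        sl=np.s_[v-2:v+3,u-2:u+3]; print(n,"abcd"[i],np.median(d0[sl]),np.median(d[sl]))
    for t in ["corner_a","cast"]:
        for r in ctrl.tip_of(n,t)[:6]: print(n,t,round(r["score"],2),tow(n,r["location"]))
    ims.append(cv2.resize(p[120:280,130:320],None,fx=2.1,fy=2.1,interpolation=cv2.INTER_CUBIC))
cv2.imwrite("pics/two3.png",np.hstack(ims))
E
```

```text
t 22.6167 tcp [433.68 259.65 182.92] F [0.1 0.8 0.3] w -0.0 q [-0.76  0.06  0.14  1.89 -0.02  1.18  1.24]
scene a 900.28357 899.8342
scene b 841.52344 842.0672
scene c 919.3148 917.9886
scene d 975.2992 988.0317
scene corner_a 0.93 [666.7, -106.4, 40.1]
scene corner_a 0.91 [428.0, 49.5, 42.5]
scene corner_a 0.88 [493.2, -155.1, 42.4]
scene corner_a 0.74 [604.0, 106.5, 43.7]
scene cast 0.83 [766.9, 14.9, -3.5]
scene cast 0.76 [559.1, -20.4, 54.8]
scene cast 0.6 [767.9, -128.9, -2.0]
scene cast 0.49 [411.1, 135.5, 0.5]
scene cast 0.32 [549.2, -25.9, 31.7]
side a 908.60175 909.07184
side b 803.5933 803.3814
side c 757.84454 757.99945
side d 861.44403 875.30334
side corner_a 0.9 [607.2, 107.9, 45.5]
side corner_a 0.81 [670.0, -98.7, 40.8]
side corner_a 0.77 [436.3, 52.5, 48.6]
side corner_a 0.75 [497.4, -155.9, 42.1]
side cast 0.73 [405.5, 140.4, 4.2]
side cast 0.71 [764.0, -129.2, -0.9]
side cast 0.63 [558.3, -24.3, 56.5]
side cast 0.55 [626.9, -76.7, 50.2]
```

View pics/two3.png

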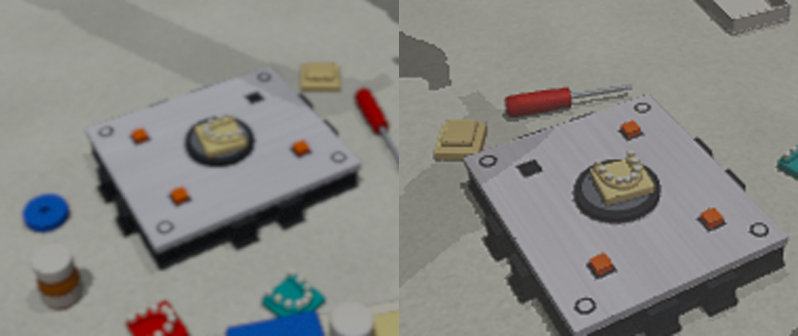

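```bash
python3 - <<'E'
from h import *
import cv2
ims=[]
for n in ["scene","side"]:
    p,d=ctrl.grab_frame(n); q=ctrl.camera_params(n)
    w=np.array(q["R"])@np.array([*S[3],42])+q["t"]; u=int(q["fx"]*w[0]/w[2]+q["cx"]); v=int(q["fy"]*w[1]/w[2]+q["cy"])
    g=np.mgrid[v-9:v+10,u-9:u+10]; D=d[g[0],g[1]]
    X=np.stack([(g[1]-q["cx"])/q["fx"]*D,(g[0]-q["cy"])/q["fy"]*D,D],-1)-q["t"]
    Z=(X@np.array(q["R"]))[...,2]; print(np.round(Z[::2,::2],1))
    ims.append(cv2.resize(p[v-20:v+20,u-20:u+20],(400,400),interpolation=cv2.INTER_NEAREST)); print(p[v,u],p[v-3:v+4:3,u-3:u+4:3].tolist())
cv2.imwrite("pics/z4.png",np.hstack(ims))
E
```

```text
[[41.1 42.  43.3 42.5 42.1 42.8 42.5 43.1 42.4 42.6]
 [41.3 41.9 41.6 42.2 43.9 39.3 41.4 43.4 42.2 41.7]
 [43.3 41.7 43.6 40.5 43.5 41.7 42.  41.9 41.5 41.1]
 [41.7 41.7 41.7 42.2 43.1 41.2 41.1 41.5 42.  42.3]
 [41.8 43.3 41.5 40.4 40.8 41.5 43.3 42.6 42.9 43.9]
 [43.4 41.4 43.6 42.1 43.7 43.  41.6 41.6 41.6 42.4]
 [42.4 40.9 43.3 41.5 43.6 42.7 42.3 42.  42.8 41.5]
 [43.2 40.9 42.2 42.5 40.  41.7 41.4 43.1 42.4 40.8]
 [42.2 39.7 42.6 42.5 41.1 44.  42.5 43.1 42.1 41.2]
 [43.3 41.2 42.3 42.5 41.3 41.5 42.1 42.6 42.5 41.2]]
[35 32 29] [[[165, 158, 158], [152, 144, 144], [145, 138, 139]], [[95, 90, 89], [35, 32, 29], [46, 43, 42]], [[162, 155, 155], [116, 110, 111], [155, 148, 148]]]
[[ 44.   42.6  41.9  40.8  42.5  40.6  42.  607.8  41.5  41.8]
 [ 41.5  43.7  41.9  42.3  40.5  40.6  40.1  42.1  42.2  42.4]
 [ 41.4  43.1  42.4  43.   45.2  41.9  41.6  41.4  42.   41.7]
 [ 43.   42.6  39.9  40.5  41.2  42.7  42.   41.6  43.2  42.3]
 [ 40.8  40.7  42.8  42.7  43.5  43.8  40.8  41.   43.3  42.5]
 [ 41.7  42.6  42.5  40.6  42.3  42.8  43.   43.1  41.5  42.5]
 [ 39.8  40.7  43.1  42.5  42.   41.9  41.   41.9  41.4  42. ]
 [ 43.   42.6  42.4  41.7  41.7  40.6  43.7  43.1  40.9  41.4]
 [ 41.5  40.8  41.3  43.9  40.7  43.6  42.   42.9  40.6  42.4]
 [ 42.5  39.6  42.8  42.4  42.   43.2  41.4  41.8  43.9  41.6]]
[52 52 52] [[[112, 108, 109], [42, 42, 43], [61, 60, 61]], [[51, 50, 50], [52, 52, 52], [48, 49, 49]], [[68, 66, 67], [68, 67, 68], [164, 159, 161]]]
```

View pics/z4.png

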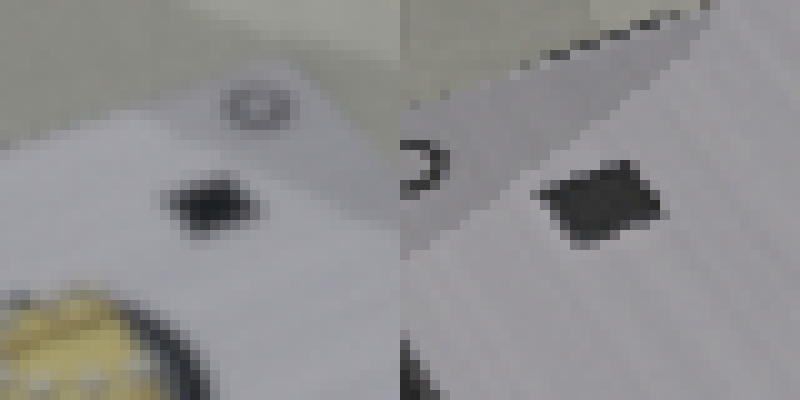

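The close-up shows a dark slot mark where shim d stood, scene crop around (210,205) and side crop around (600,205). Its depth is the same as the surrounding plate, about 42 mm, so the tab is flush.

```bash
python3 -c "
from h import *
print(ctrl.job_done()); st()"
```

```text
the job is handed in; nothing more can be done
None
the job is handed in; nothing more can be done
```

I found the rocking corner, **corner d** (near left), and pressed its orange shim down flat. The job is handed in, at about 23 s.

- **Finding the corner:** I pressed the corners in the order a, b, c, d. Corners a, b and c held at about 42 mm under 14.6, 13.6 and 26 N. The press on c was harder than I meant, but that corner did not move. Corner d sank to 39.3 mm at 13.5 N.
- **Pressing the shim:** Shim d went down at about 8 N and stopped at 41.8 mm, level with the plate's top.
- **Rechecking corner d:** Pressed again, it held at 41.5 mm at 16 N, so it no longer rocks.
- **Last images:** Depth at shim d matches the plate around it, about 42 mm. Its place now shows as a dark square instead of orange, which I take to be the slot mark at plate level. Shims a, b and c stand as before. The cast and plate are where they were within the finders' few-millimetre error, and the bystanders in the cropped view look unmoved. The arm was clear of everything.

One reading disagreed: the side camera reported a 0.55-score "cast" at shim b. The picture shows no cast there, so I took it as a false hit.

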